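# Count to the third gap by touch and push the carton home

### The arm

A 7-joint arm with a two-finger parallel gripper is mounted at the origin on the work surface. World frame = base frame: x ahead of the robot, y to its left, z up, the work surface at z = 0. Lengths are in m, angles in rad, forces in N, time in s.
With the tool pointing down it reaches from about 0.4 to 0.85 m from the base axis. Payload 4.4 kg.
Tool frame: the origin (TCP) lies midway between the tips of the shut fingers; the grasp point (between the pads) lies 19 mm behind it; z points along the fingers, y is the direction in which the jaws open and shut (so a half turn about z gives the same grasp; the last joint's range is limited). The gripper opens to 94 mm and grips with 3 to 60 N. Pads are 16 mm wide; open, the fingers measure 119 mm over their backs; the gripper's body (75 mm by 177 mm) begins 78 mm behind the grasp point.
Start: joints at [-1.179, 0.628, 0.038, 1.517, -0.027, 0.996, -0.02], TCP at [0.287, 0.583, 0.176] pointing down, gripper open.
Joint ranges: [-3.06, 3.06], [-0.37, 2.12], [-1.25, 1.32], [0.18, 2.47], [-1.1, 4.24], [0.23, 1.98], [-2.94, 2.94]. Speed limits (rad/s): [2.57, 2.57, 3.14, 3.14, 3.14, 3.14, 3.14].

### API

Orientations are given as a rotation vector (axis times angle).
In Python, from bench import r, get_image, camera_model, nets gives the robot as it stands.
- The arm moves only by the tool servo_tool, never from a script. Its argument "series" is a list of rows, each a list of 7 numbers: the turn, a rotation vector about the world's x, y, z normalised to -1 to 1, where 1 is pi/4 rad, then the shift along the world's x, y, z normalised to -1 to 1, where 1 is 200 mm, then the closure, from -1 (fully open) to 1 (shut). A call has exactly 10 rows; each row shifts and turns the commanded pose from where the row before left it; what a row does not reach is not made up. A row lasts 1/10 s, in which the tool goes at most 50 mm and 8.59 degrees, less where a joint would pass 70% of its speed; a pose out of reach is approached as far as the arm can. A call with a number of a shift or a turn outside -1 to 1 is refused whole. A call with a gripper value outside its range is refused whole. The fingers move at their own pace and stop on an object; "force" is the grip in N (left out, the last holds). Time passes only in rows, so rows that do not move let the fingers close, or fill a call up. It gives the time, the measured TCP pose, the force and the opening at its end, in the units of the state.
- r.state(): the state, without advancing time (a new reading comes with each control period).
- get_image(name): name is "scene" or "top" or "wrist"; returns (picture, depth): 480x640x3 uint8, blue, green, red; 480x640 float32, m along the optical axis (not along the pixel's ray), 0 where there is no reading.
- camera_model(name): a dict with "fx", "fy", "cx", "cy" (pixels), "extrinsics" (4x4, takes a point from world to camera coordinates). Camera axes: x right, y down, z forward; pixel columns grow to the right and rows downward; lengths in m; the calibration is good to about 2 mm. A picture is of the moment at which its call begins: read the wrist's pose just before it. camera_model takes no time and is no camera call; for the wrist camera it gives the pose at the moment of the call.
- r.job_done(): hands the job in, once; it reports no verdict.
Trained networks look in the newest picture that a camera, given by its name, has taken for a name from the list of things; names that differ only in an ending like _2 or _b are one class to them, and where a whole thing is asked for, a point or a joint stands for the part that bears it (a point fixed in the world has none). Each returns a list of dicts, best first, with "score" (0 to 1); they miss things now and then, are a little off and sometimes report something else, mostly with a low value. They report only what shows in the picture. A call takes as long as a camera call. They do not tell look-alikes from the thing itself.
- nets.boxes_of(camera, label): "centre" ([row, column] in pixels, amid what is visible of it).
- nets.pinpoint(camera, label): "centre" ([row, column] in pixels: a listed point, or the origin of a listed thing).
The state is a dict: "clock": time; "joint_pos": joint angles; "qvel": joint speeds; "effort": joint torques, N m; "tcp_pos": TCP position; "tcp_rot": TCP orientation; "wrist_force": force on the tool from outside, world axes, zero at the start; "wrist_torque": the same for the moment, N m; "finger_gap": finger opening in m.
Only numpy, scipy, OpenCV 4.12 (cv2) and the standard library are available. Lean on these libraries where they do the work, as an engineer would, in place of code of your own. Each camera call takes 0.05 s, during which the arm holds its last target.

### The job

Count along the top of the display rack's back rail with a fingertip, running or tapping it along: touch the rail over the first gap from the end with the tall ball-topped post, then over the second, then over the third, filled gaps counted too, and go no further along the rail. Then push the loose carton, never lifting it, over the board and lengthwise into that third gap until it is fully home against the stop at the back. Leave it there, and leave everything else on the counter where it stands.

Things in the scene. Friction and masses are not known exactly. Their poses are not given: they have to be found in the camera images.
- rack: Fixed, level display rack on a thin white board, 300 (x) by 440 (y) by 8 mm; place and yaw change. Origin: centre of the board's underside, at counter height; x points from the open front apron (robot side) to the rail at the back, y left, z up. Behind the apron stand seven dividers making six gaps open to the front; the board is their floor. The apron, x = -150 to +26 mm, is flat.
- rack_front (a point): Point on the board's top in line with the dividers' front noses: rack x = +26, y = 0, z = 8 mm. The wooden dividers, 8 mm thick and 30 mm high above the board, run back from here along x to the rail, centred at rack y = -168, -112, -56, 0, 56, 112, 168 mm. Gaps are 48 mm wide, centred at rack y = +140, +84, +28, -28, -84, -140 mm.
- rack_stop (a point): Point at the foot of the stop's front face: rack x = +100, y = 0, z = 8 mm. The wooden stop, 14 mm high above the board, closes the back of all the gaps. A flat wooden rail, 20 mm wide in x, runs over the back of all the gaps on the dividers' rear posts, centred at rack x = +110 mm, from y = -176 to +176 mm; its top is level, 58 mm above the counter.
- tall_post: Fixed brass end post with a ball on top, top 118 mm above the counter, stem 14 mm thick, ball 26 mm. Origin: centre of its foot. It stands in line with the rail at rack x = +110 mm and y = +195 or -195 mm (which end changes): gaps are counted from this end, filled or not.
- short_post: Fixed plain brass post without a ball, top 53 mm above the counter, at the other end of the rail. Origin: centre of its foot.
- carton: The loose carton: slim closed brown box with a brass band, 80 (x, its length) by 36 (y) by 22 mm high, 70 to 140 g, flat on the apron before the dividers, its length within 0.25 rad of the rack's x. Origin: centre of its underside. It slides under about 1 N. Fully home, its front end meets the stop: its origin is at rack x = +60 mm and 6 mm of it stand out in front of the divider noses.
- rail_a: The part of the wooden rail over the gap at y = +140 mm in the rack's frame, 40 mm long in y, 20 mm wide in x; rigid and flush with the rest of the rail (between these parts lie 16 mm of rail over each divider). Origin: centre of its top face, 58 mm above the counter.
- rail_b: The part of the wooden rail over the gap at y = +84 mm in the rack's frame, 40 mm long in y, 20 mm wide in x; rigid and flush with the rest of the rail (between these parts lie 16 mm of rail over each divider). Origin: centre of its top face, 58 mm above the counter.
- rail_c: The part of the wooden rail over the gap at y = +28 mm in the rack's frame, 40 mm long in y, 20 mm wide in x; rigid and flush with the rest of the rail (between these parts lie 16 mm of rail over each divider). Origin: centre of its top face, 58 mm above the counter.
- rail_d: The part of the wooden rail over the gap at y = -28 mm in the rack's frame, 40 mm long in y, 20 mm wide in x; rigid and flush with the rest of the rail (between these parts lie 16 mm of rail over each divider). Origin: centre of its top face, 58 mm above the counter.
- rail_e: The part of the wooden rail over the gap at y = -84 mm in the rack's frame, 40 mm long in y, 20 mm wide in x; rigid and flush with the rest of the rail (between these parts lie 16 mm of rail over each divider). Origin: centre of its top face, 58 mm above the counter.
- rail_f: The part of the wooden rail over the gap at y = -140 mm in the rack's frame, 40 mm long in y, 20 mm wide in x; rigid and flush with the rest of the rail (between these parts lie 16 mm of rail over each divider). Origin: centre of its top face, 58 mm above the counter.
- stock_1: A carton like the loose one, already home in the gap at y = +84 mm of the rack; leave it alone. Origin: centre of its underside.
- stock_2: A carton like the loose one, already home in the gap at y = -140 mm of the rack; leave it alone. Origin: centre of its underside.
- praline_1: Bystander: chocolate praline cup, 31 mm wide at the top, 24 mm high, standing near the left or right edge of the board's apron (about 195 mm from its middle line). Origin: centre of its underside.
- praline_2: Bystander: chocolate praline cup, 31 mm wide at the top, 24 mm high, standing near the left or right edge of the board's apron (about 195 mm from its middle line). Origin: centre of its underside.
- praline_3: Bystander: chocolate praline cup, 31 mm wide at the top, 24 mm high, standing near the left or right edge of the board's apron (about 195 mm from its middle line). Origin: centre of its underside.
- tin: Bystander: round can, 64 mm wide, 70 mm high, on the counter to the right of the board. Origin: centre of its underside.
- bowl: Bystander: white bowl, 110 mm wide, 40 mm high, on the counter to the left of the board. Origin: centre of its underside.
- jar: Bystander: jar, 60 mm wide, 100 mm high, on the counter to the left of the board. Origin: centre of its underside.
Not all that is in view belongs to the job. What is shaped like the carton but green or pink is not meant.

How it is judged:
By the outcome, as a careful person would: the job done as asked, in the order asked, and still so for the second after the job is handed in, with the robot touching nothing.
It also fails if it takes over 69 s, if anything falls off the work surface, if the arm or the gripper's body presses on something with over 40 N, if the wrist force passes 120 N, or if a joint passes its speed limit or range.

## Working session

There is one attempt and no reset: what is moved stays moved. The work goes in short steps, Python scripts to look and compute and a tool call to move; the robot and the scene stay as the last step left them, time stands still between calls to the robot, and variables do not carry over. Pictures are saved under pics/ and viewed, and the job is handed in when it is done.

Besides the shell and the picture viewer there is one more tool, called after ">>>" as a command line: name --pt "numbers of a row" for each row, then --argument value for the rest. servo_tool: Moves the arm, as the interface text tells. Scaled input: -1 to 1 covers 200 mm each way for a shift and pi/4 rad each way for a turn. Its arguments: {"type":"object","properties":{"series":{"type":"array"},"force":{"type":"number"}},"required":["series"]}

```bash
mkdir -p pics; ls
cat > h.py <<'E'
import numpy as np, cv2
from bench import r, get_image, camera_model, nets
def snap(n,f):
    p,d=get_image(n); cv2.imwrite('pics/'+f+'.png',p); np.save('pics/'+f+'.npy',d); return p,d
def px2w(cam,row,col,z=None,d=None,m=None):
    m=m or camera_model(cam); E=np.array(m['extrinsics']); R,t=E[:3,:3],E[:3,3]
    ray=np.array([(col-m['cx'])/m['fx'],(row-m['cy'])/m['fy'],1.0])
    o=-R.T@t; v=R.T@ray
    s=d if d is not None else (z-o[2])/v[2]
    return o+s*v
def w2px(cam,P,m=None):
    m=m or camera_model(cam); E=np.array(m['extrinsics']); c=E[:3,:3]@np.array(P)+E[:3,3]
    return np.array([m['fy']*c[1]/c[2]+m['cy'],m['fx']*c[0]/c[2]+m['cx']])
E
python3 - <<'E'
from h import *
s=r.state(); print(s['clock'],s['tcp_pos'],s['tcp_rot'],s['finger_gap'],s['wrist_force'])
for c in('scene','top'):
    snap(c,c+'1')
    for l in ['rack_front','rack_stop','tall_post','short_post','carton','rail_a','stock_1']:
        print(c,l,[(np.round(x['centre']),round(x['score'],2)) for x in nets.pinpoint(c,l)][:7])
print(r.state()['clock'])
E
```

```text
pics
0.0 [0.28695923 0.58246601 0.17489447] [-7.12752159e-01 -3.05928119e+00  2.76376450e-03] 0.09396985755626472 [-0.27937555 -1.19739042  0.59530102]
scene rack_front [(array([272., 351.]), 0.96), (array([282., 462.]), 0.29)]
scene rack_stop [(array([292., 364.]), 0.89), (array([274., 381.]), 0.37)]
scene tall_post [(array([282., 463.]), 0.69), (array([220., 481.]), 0.41)]
scene short_post [(array([319., 259.]), 0.84)]
scene carton [(array([204., 361.]), 0.89), (array([244., 362.]), 0.7), (array([266., 524.]), 0.69), (array([203., 421.]), 0.68), (array([293., 365.]), 0.68), (array([292., 187.]), 0.66), (array([280., 353.]), 0.44)]
scene rail_a [(array([283., 325.]), 0.84), (array([266., 436.]), 0.81), (array([277., 383.]), 0.79), (array([289., 293.]), 0.78), (array([267., 412.]), 0.69), (array([282., 350.]), 0.59)]
scene stock_1 [(array([292., 287.]), 0.95), (array([276., 398.]), 0.75)]
top rack_front [(array([223., 300.]), 0.66)]
top rack_stop [(array([196., 306.]), 0.58)]
top tall_post []
top short_post [(array([203., 381.]), 0.64)]
top carton [(array([326., 234.]), 0.93), (array([253., 425.]), 0.91), (array([255., 268.]), 0.78), (array([312., 163.]), 0.64)]
top rail_a [(array([287., 497.]), 0.66), (array([174., 253.]), 0.64), (array([184., 317.]), 0.55), (array([183., 294.]), 0.48), (array([191., 362.]), 0.45), (array([190., 341.]), 0.42)]
top stock_1 [(array([204., 271.]), 0.81), (array([218., 358.]), 0.73)]
0.8
```

View pics/scene1.png

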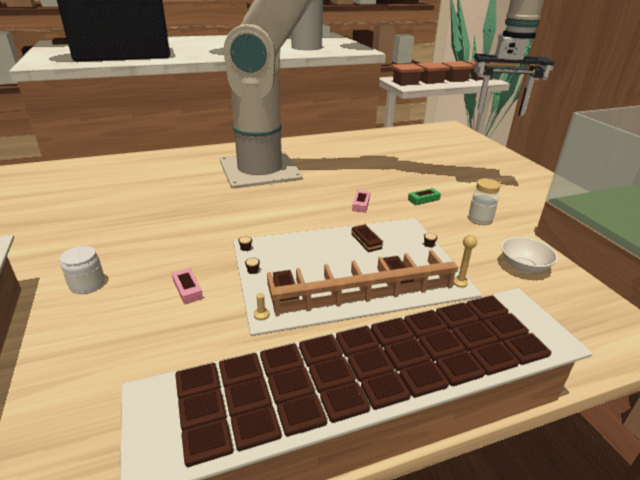

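View pics/top1.png

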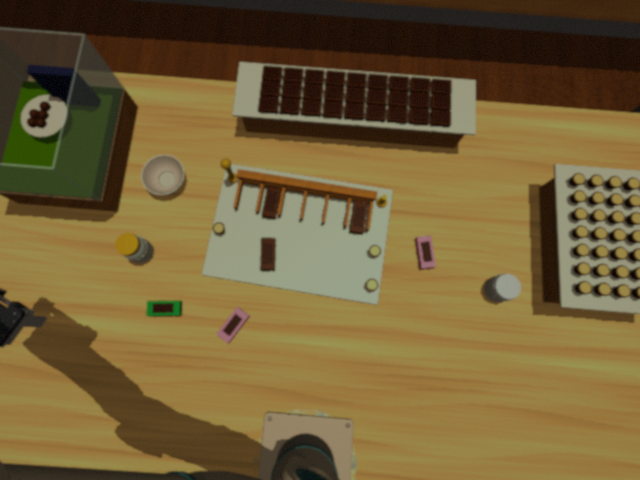

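The tall ball post is at top-image (165,227), the robot's left (+y). So the third gap is rack y=+28, with stock_1 filling the second. Carton candidates in the top image:
- brown on the apron at (254,268): this is the one, as it lies on the board
- green at (308,164), pink at (325,233) and pink at (252,426): look-alikes off the board
- stock in the gaps at (202,271) and (216,359)

Next I fit the rack pose.

Run:
```python
from h import *
from scipy.optimize import least_squares
mt=camera_model('top'); ms=camera_model('scene')
top=cv2.imread('pics/top1.png'); 
hsv=cv2.cvtColor(top,cv2.COLOR_BGR2HSV)
m=((hsv[...,1]<50)&(hsv[...,2]>110)).astype(np.uint8)
n,l,st,ce=cv2.connectedComponentsWithStats(m)
k=l[240,320]; mm=(l==k).astype(np.uint8); print(st[k],hsv[240,320],hsv[320,320])
c=max(cv2.findContours(mm,0,2)[0],key=cv2.contourArea); h=cv2.convexHull(c)
ap=cv2.approxPolyDP(h,6,True)[:,0]; print(ap.tolist())
for a in ap: print(a, np.round(px2w('top',a[1],a[0],z=.008,m=mt),4))
vis=cv2.resize(top[130:330,180:440],None,fx=3,fy=3,interpolation=cv2.INTER_CUBIC); cv2.imwrite('pics/c1.png',vis)
```

```text
[  203   166   189   138 13783] [ 39  43 161] [ 23 134 154]
[[232, 166], [391, 191], [376, 303], [204, 274]]
[232 166] [0.6966 0.2532 0.008 ]
[391 191] [ 0.6633 -0.165   0.008 ]
[376 303] [ 0.3726 -0.1408  0.008 ]
[204 274] [0.4079 0.2867 0.008 ]
```

View pics/c1.png

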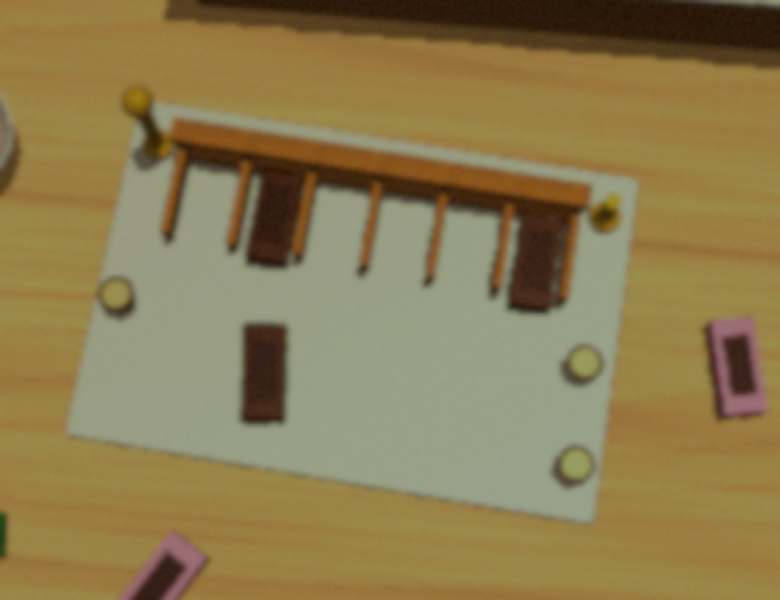

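```bash
cat >> h.py <<'E'
def rk(pose,p):  # rack->world
    x,y,a=pose; c,s=np.cos(a),np.sin(a); p=np.asarray(p,float)
    return np.array([x+c*p[0]-s*p[1], y+s*p[0]+c*p[1], p[2]])
def inv(pose,P):
    x,y,a=pose; c,s=np.cos(a),np.sin(a); d=np.array([P[0]-x,P[1]-y]); return np.array([c*d[0]+s*d[1],-s*d[0]+c*d[1]])
E
python3 - <<'E'
from h import *
from scipy.optimize import least_squares
mt=camera_model('top'); top=cv2.imread('pics/top1.png'); hsv=cv2.cvtColor(top,cv2.COLOR_BGR2HSV)
m=((hsv[...,1]<70)&(hsv[...,2]>110)).astype(np.uint8)
n,l,st,ce=cv2.connectedComponentsWithStats(m); mm=(l==l[240,320]).astype(np.uint8)
c=max(cv2.findContours(mm,0,cv2.CHAIN_APPROX_NONE)[0],key=cv2.contourArea)[:,0]
W=np.array([px2w('top',v,u,z=.008,m=mt)[:2] for u,v in c])
def res(p):
    q=np.array([inv(p,w) for w in W]); return np.abs(np.c_[0.1487-np.abs(q[:,0]),0.2187-np.abs(q[:,1])]).min(1)
s=least_squares(res,[.535,.058,-.08],loss='cauchy',f_scale=.002); p=s.x; print(p,np.median(res(p)))
np.save('pose.npy',p)
# carton: dark contour on apron
dk=((hsv[...,2]<95)).astype(np.uint8); n,l,st,ce=cv2.connectedComponentsWithStats(dk); k=l[254,268]; print(st[k])
cc=max(cv2.findContours((l==k).astype(np.uint8),0,cv2.CHAIN_APPROX_NONE)[0],key=cv2.contourArea)[:,0]
rw=np.array([px2w('top',v,u,z=.030,m=mt)[:2] for u,v in cc]).astype(np.float32)
b=cv2.minAreaRect(rw); print(b, inv(p,b[0]))
q=np.array([inv(p,w) for w in rw]); print(q.min(0),q.max(0))
vis=cv2.resize(top[130:330,180:440],None,fx=3,fy=3,interpolation=cv2.INTER_CUBIC)
def dot(P,col):
    a=w2px('top',P,mt); cv2.circle(vis,(int((a[1]-180+.5)*3),int((a[0]-130+.5)*3)),2,col,-1)
for x in(-.15,.15):
  for y in(-.22,.22): dot(rk(p,(x,y,.008)),(0,0,255))
for i in range(7):
    y=-.168+.056*i
    dot(rk(p,(.026,y,.038)),(255,0,0))
for i in range(6): dot(rk(p,(.11,-.14+.056*i,.058)),(0,255,0))
dot(rk(p,(.11,.195,.105)),(0,255,255));dot(rk(p,(.11,-.195,.053)),(0,255,255))
cv2.imwrite('pics/c2.png',vis)
E
```

```text
[ 0.53619729  0.06231179 -0.08313149] 0.006890498417632118
[261 238  14  33 456]
((0.4674973487854004, 0.1333363950252533), (0.08023235946893692, 0.03203850984573364), 5.903012752532959) [-0.07436027  0.06507477]
[-0.11612864  0.04235291] [-0.03373745  0.08731342]
```

View pics/c2.png

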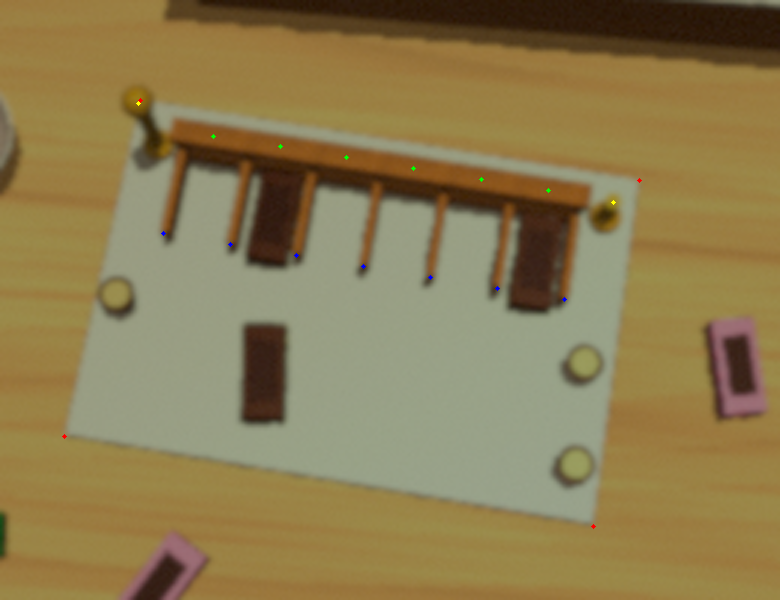

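Run:
```python
from h import *
from scipy.spatial.transform import Rotation as Ro
s=r.state(); R=Ro.from_rotvec(s['tcp_rot']).as_matrix(); print(R.round(3))
p=np.load('pose.npy'); print('yaw',np.degrees(p[2]))
for n,q in dict(a=(.11,.14,.058),b=(.11,.084,.058),c=(.11,.028,.058),above=(.03,.084,.2),carton=(-.074,.065,.03),side=(-.07,.115,.02)).items(): print(n,rk(p,q).round(4))
print('jaw yaw',np.degrees(np.arctan2(R[1,1],R[0,1])))
for l in['praline_1']:
  print([(px2w('top',*x['centre'],z=.008).round(3),inv(p,px2w('top',*x['centre'],z=.008)).round(3),round(x['score'],2)) for x in nets.pinpoint('top',l)][:6])
```

```text
[[-0.897  0.442  0.   ]
 [ 0.442  0.897  0.   ]
 [ 0.     0.    -1.   ]]
yaw -4.763083446046654
a [0.6574 0.1927 0.058 ]
b [0.6528 0.1369 0.058 ]
c [0.6481 0.0811 0.058 ]
above [0.5731 0.1435 0.2   ]
carton [0.4679 0.1332 0.03  ]
side [0.476  0.1827 0.02  ]
jaw yaw 63.767060604535274
[(array([0.518, 0.261, 0.008]), array([-0.034,  0.197]), 0.63), (array([ 0.501, -0.124,  0.008]), array([-0.02 , -0.188]), 0.62), (array([ 0.415, -0.124,  0.008]), array([-0.105, -0.196]), 0.47)]
```

>>> servo_tool --pt "0 0 -0.19 0.14 -0.2 0.04 1" --pt "0 0 -0.19 0.14 -0.2 0.04 1" --pt "0 0 -0.19 0.14 -0.2 0.04 1" --pt "0 0 -0.19 0.14 -0.2 0.04 1" --pt "0 0 -0.19 0.14 -0.2 0.04 1" --pt "0 0 -0.19 0.14 -0.2 0.04 1" --pt "0 0 -0.19 0.14 -0.2 0.04 1" --pt "0 0 -0.19 0.14 -0.2 0.04 1" --pt "0 0 0 0.14 -0.2 0.04 1" --pt "0 0 0 0.14 -0.2 0.04 1"

```text
clock: 1.85
tcp_pos: [0.5681, 0.1817, 0.2563]
tcp_rot: [2.309, 2.13, 0.001]
wrist_force: [0.8, 0.8, -0.2]
finger_gap: 0.0172
```

Run:
```python
from h import *
from scipy.spatial.transform import Rotation as Ro
s=r.state(); R=Ro.from_rotvec(s['tcp_rot']).as_matrix(); print(s['clock'],s['tcp_pos'],np.degrees(np.arctan2(R[1,1],R[0,1])),s['finger_gap'],s['wrist_force'],R.round(3).tolist())
p=np.load('pose.npy')
im,d=get_image('wrist'); m=camera_model('wrist'); import pickle; pickle.dump((m,d),open('pics/w1.pkl','wb')); cv2.imwrite('pics/w1raw.png',im)
v=im.copy()
def dot(P,c):
    a=w2px('wrist',P,m); cv2.circle(v,(int(round(a[1])),int(round(a[0]))),3,c,-1)
for x in(-.15,.15):
  for y in(-.22,.22): dot(rk(p,(x,y,.008)),(0,0,255))
for i in range(7): dot(rk(p,(.026,-.168+.056*i,.038)),(255,0,0))
for i in range(6): dot(rk(p,(.11,-.14+.056*i,.058)),(0,255,0))
dot(rk(p,(.11,.195,.105)),(0,255,255))
cv2.imwrite('pics/w1.png',v)
```

```text
1.85 [0.56809532 0.18168447 0.25632297] -4.607782294795785 0.017231294863350784 [ 0.75657119  0.77987697 -0.16109231] [[0.08, 0.997, 0.0], [0.997, -0.08, 0.0], [0.0, 0.0, -1.0]]
```

View pics/w1.png

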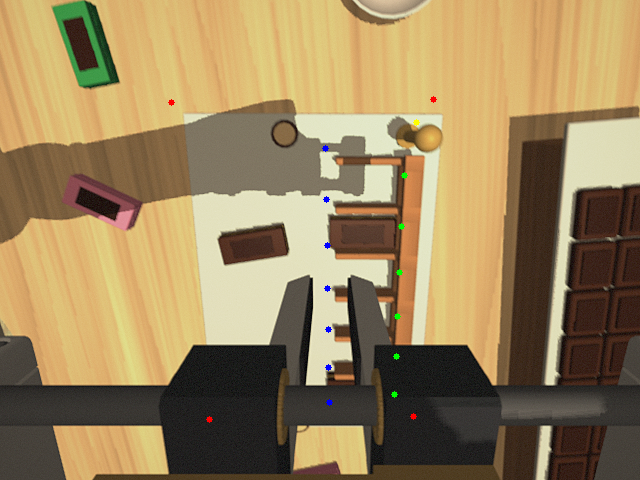

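The arm was still settling, so the overlay is offset. I'll retake it now that it's at rest.

```bash
cat > wl.py <<'E'
import sys; from h import *
import pickle
from scipy.spatial.transform import Rotation as Ro
def look(name,cam='wrist'):
    s=r.state(); R=Ro.from_rotvec(s['tcp_rot']).as_matrix(); print(round(s['clock'],2),s['tcp_pos'].round(4),'jaw',np.degrees(np.arctan2(R[1,1],R[0,1])).round(2),round(s['finger_gap'],4),np.round(s['wrist_force'],2))
    p=np.load('pose.npy'); m=camera_model(cam); im,d=get_image(cam); pickle.dump((m,d),open(f'pics/{name}.pkl','wb')); cv2.imwrite(f'pics/{name}raw.png',im)
    v=im.copy()
    def dot(P,c):
        a=w2px(cam,P,m)
        if abs(a).max()<2000: cv2.circle(v,(int(round(a[1])),int(round(a[0]))),3,c,-1)
    for x in(-.15,.15):
      for y in(-.22,.22): dot(rk(p,(x,y,.008)),(0,0,255))
    for i in range(7): dot(rk(p,(.026,-.168+.056*i,.038)),(255,0,0))
    for i in range(6): dot(rk(p,(.11,-.14+.056*i,.058)),(0,255,0))
    dot(rk(p,(.11,.195,.105)),(0,255,255))
    cv2.imwrite(f'pics/{name}.png',v); return im,d,m
if __name__=='__main__': look(sys.argv[1],*sys.argv[2:])
E
python3 wl.py w2
```

```text
1.9 [0.5743 0.1706 0.2582] jaw -5.3 0.0131 [ 4.66 -5.8   2.13]
```

View pics/w2.png

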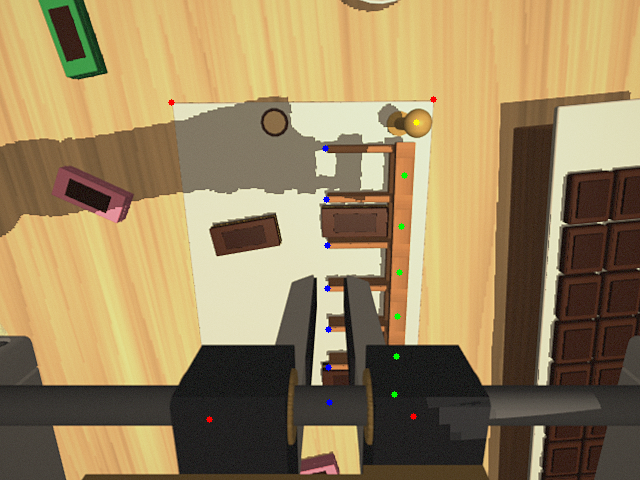

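Run:
```python
from wl import *
im,d,m=look('w3'); p=np.load('pose.npy')
cv2.imwrite('pics/w3c.png',cv2.resize(im[180:280,180:420],None,fx=3,fy=3,interpolation=cv2.INTER_CUBIC))
# points from depth: top face of carton
P=[]
for v in range(200,270):
  for u in range(195,300):
    if d[v,u]>0:
        w=px2w('wrist',v,u,d=d[v,u],m=m)
        if w[2]>.024: P.append(w)
P=np.array(P); print(len(P),P[:,2].mean())
b=cv2.minAreaRect(P[:,:2].astype(np.float32)); print(b,inv(p,b[0]))
```

```text
1.95 [0.5721 0.174  0.2575] jaw -5.32 0.0095 [-0.48  0.11  0.19]
1953 0.030054039724796214
((0.4685046970844269, 0.13363568484783173), (0.08015060424804688, 0.03638065233826637), 4.940856456756592) [-0.07338125  0.06545667]
```

View pics/w3c.png

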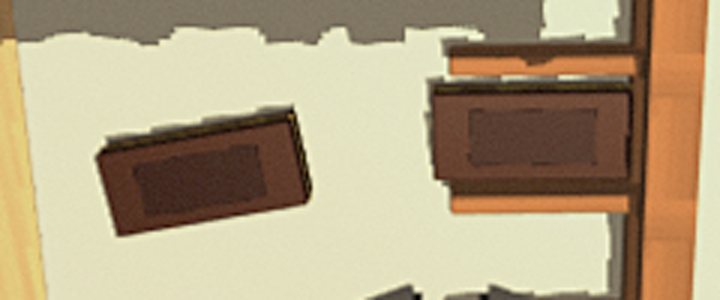

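The crop shows a brown box with a thin brass band on the apron, at about (245,235) in the wrist picture. The depth rectangle is 80x36 mm with its top at z=30 mm, so this is the carton. Going over rail_a now.

>>> servo_tool --pt "0 0 0 0.085 0.019 -0.1775 1" --pt "0 0 0 0.085 0.019 -0.1775 1" --pt "0 0 0 0.085 0.019 -0.1775 1" --pt "0 0 0 0.085 0.019 -0.1775 1" --pt "0 0 0 0.085 0.019 -0.1775 1" --pt "0 0 0 0 0 0 1" --pt "0 0 0 0 0 0 1" --pt "0 0 0 0 0 0 1" --pt "0 0 0 0 0 0 1" --pt "0 0 0 0 0 0 1"

```text
clock: 3.0
tcp_pos: [0.6528, 0.2026, 0.0804]
tcp_rot: [2.309, 2.13, 0.004]
wrist_force: [0.3, -0.4, 0.0]
finger_gap: 0.0003
```

```bash
python3 wl.py w4
```

```text
3.0 [0.6528 0.2026 0.0804] jaw -4.62 0.0003 [ 0.32 -0.36  0.01]
```

View pics/w4.png

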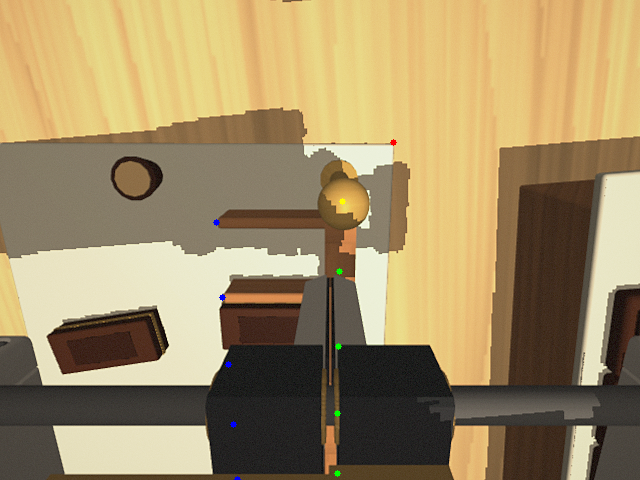

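>>> servo_tool --pt "0 0 0 0.023 -0.05 -0.02 1" --pt "0 0 0 0 0 -0.03 1" --pt "0 0 0 0 0 -0.02 1" --pt "0 0 0 0 0 -0.02 1" --pt "0 0 0 0 0 -0.01 1" --pt "0 0 0 0 0 -0.01 1" --pt "0 0 0 0 0 -0.005 1" --pt "0 0 0 0 0 0 1" --pt "0 0 0 0 0 0 1" --pt "0 0 0 0 0 0 1"

```text
clock: 4.05
tcp_pos: [0.657, 0.1921, 0.0555]
tcp_rot: [2.309, 2.13, 0.001]
wrist_force: [-0.2, 0.3, 0.6]
finger_gap: 0.0005
```

Run:
```python
from wl import *
im,d,m=look('s5','scene'); cv2.imwrite('pics/s5c.png',cv2.resize(im[170:340,230:520],None,fx=2.7,fy=2.7,interpolation=cv2.INTER_CUBIC))
for _ in range(3): 
  get_image('wrist'); s=r.state(); print(s['tcp_pos'],s['wrist_force'])
p=np.load('pose.npy'); print(inv(p,s['tcp_pos']))
```

```text
4.05 [0.657  0.1921 0.0555] jaw -4.63 0.0005 [-0.18  0.28  0.57]
[0.65697912 0.19213962 0.05545866] [ 0.57956014  0.76306613 -0.14472078]
[0.65695618 0.192138   0.05543984] [-0.47241594  0.50528924 -0.22986431]
[0.65690724 0.19209798 0.05536999] [-1.02123475 -0.36907866 -0.43067105]
[0.1095162  0.13936123]
```

View pics/s5c.png

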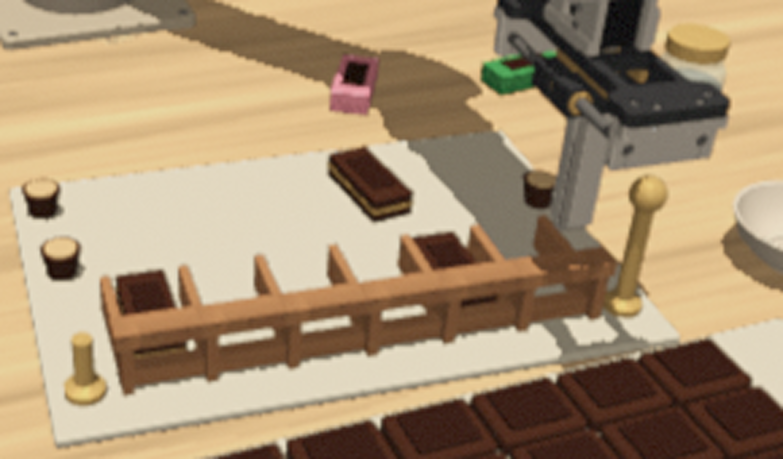

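Run:
```python
from wl import *
p=np.load('pose.npy'); s=r.state(); m=camera_model('scene'); d=pickle.load(open('pics/s5.pkl','rb'))[1]
def c(P): a=w2px('scene',P,m); return (a-[170,230])[::-1]*2.7, a
print('tcp',c(s['tcp_pos'])); print('rail a',c(rk(p,(.11,.14,.058)))); print('ball',c(rk(p,(.11,.195,.105))))
# depth points on finger tip
for v in range(235,285,2):
    u=int(230+570/2.7); print(v,px2w('scene',v,u,d=d[v,u],m=m).round(4) if d[v,u]>0 else None)
```

```text
tcp (array([559.18817328, 261.84572794]), array([266.97989924, 437.10673084]))
rail a (array([560.93754663, 259.05669636]), array([265.94692458, 437.7546469 ]))
ball (array([644.52519694, 192.57063517]), array([241.32245747, 468.71303591]))
235 [0.6619 0.1833 0.131 ]
237 [0.6656 0.1812 0.1294]
239 [0.6648 0.1827 0.1244]
241 [0.6662 0.1824 0.1211]
243 [0.667  0.1827 0.1173]
245 [0.6683 0.1825 0.1139]
247 [0.6692 0.1826 0.1102]
249 [0.6687 0.1838 0.1053]
251 [0.6706 0.1832 0.1023]
253 [0.668  0.186  0.0957]
255 [0.5688 0.2648 0.0095]
257 [0.574  0.2617 0.0084]
259 [0.5827 0.2559 0.0103]
261 [0.6227 0.2253 0.0388]
263 [0.6521 0.203  0.0589]
265 [0.6579 0.1993 0.059 ]
267 [0.6642 0.1951 0.0597]
269 [0.6693 0.192  0.0594]
271 [0.6687 0.1934 0.054 ]
273 [0.6703 0.193  0.0506]
275 [0.6383 0.2195 0.0167]
277 [0.6513 0.2101 0.0234]
279 [0.6583 0.2054 0.0248]
281 [0.6623 0.2032 0.0234]
283 [0.6631 0.2034 0.0192]
```

Run:
```python
from wl import *
im,d,m=look('s6','scene'); cv2.imwrite('pics/s6c.png',cv2.resize(im[150:300,360:510],None,fx=4,fy=4,interpolation=cv2.INTER_NEAREST))
a=w2px('scene',r.state()['tcp_pos'],m); print(a)
for u in range(428,452,3):
    print(u,[round(float(px2w('scene',v,u,d=d[v,u],m=m)[2]),3) for v in range(245,275,2)])
im,d=get_image('top'); cv2.imwrite('pics/t6c.png',cv2.resize(im[120:280,180:340],None,fx=4,fy=4,interpolation=cv2.INTER_CUBIC))
```

```text
4.25 [0.6569 0.1921 0.0554] jaw -4.63 0.0003 [-1.02 -0.37 -0.43]
[266.98533698 437.09489495]
428 [0.016, 0.009, 0.011, 0.011, 0.009, 0.025, 0.02, 0.018, 0.013, 0.008, 0.059, 0.061, 0.059, 0.06, 0.055]
431 [0.017, 0.01, 0.041, 0.04, 0.036, 0.033, 0.027, 0.024, 0.021, 0.018, 0.059, 0.061, 0.059, 0.058, 0.053]
434 [0.1, 0.097, 0.01, 0.01, 0.04, 0.038, 0.037, 0.034, 0.028, 0.059, 0.061, 0.058, 0.059, 0.056, 0.053]
437 [0.106, 0.101, 0.098, 0.095, 0.091, 0.039, 0.04, 0.039, 0.035, 0.061, 0.061, 0.061, 0.06, 0.551, 0.051]
440 [0.112, 0.11, 0.105, 0.101, 0.097, 0.01, 0.01, 0.038, 0.04, 0.06, 0.061, 0.061, 0.061, 0.056, 0.05]
443 [0.115, 0.109, 0.105, 0.1, 0.095, 0.01, 0.01, 0.009, 0.008, 0.059, 0.059, 0.06, 0.058, 0.053, 0.05]
446 [0.114, 0.109, 0.103, 0.101, 0.091, 0.011, 0.01, 0.009, 0.011, 0.061, 0.06, 0.059, 0.057, 0.054, 0.049]
449 [0.112, 0.109, 0.103, 0.098, -0.0, 0.003, 0.011, 0.01, 0.061, 0.06, 0.06, 0.058, 0.056, 0.051, 0.04]
```

View pics/s6c.png

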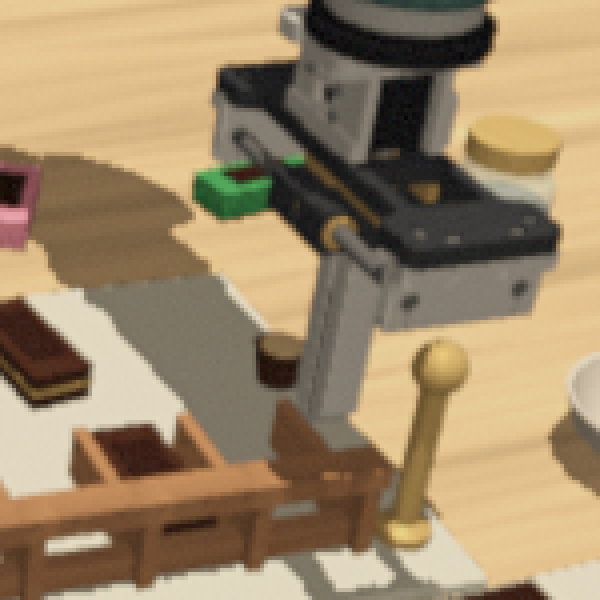

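View pics/t6c.png

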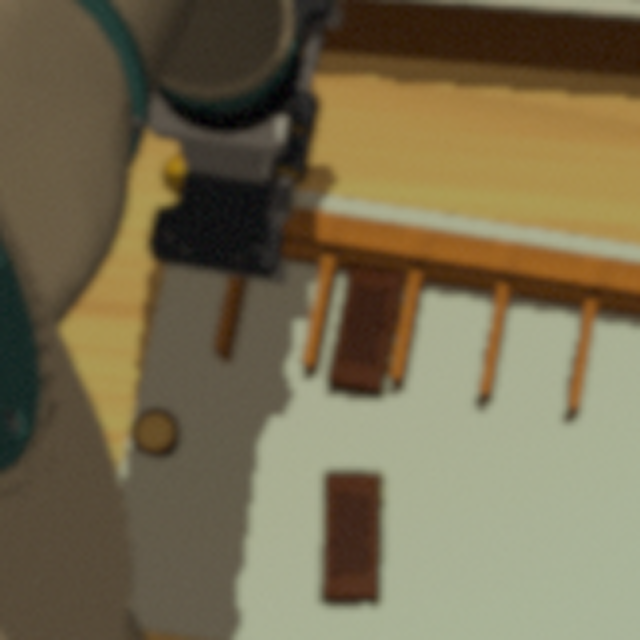

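Run:
```python
from h import *; import pickle
m,d=pickle.load(open('pics/s6.pkl','rb'))
for u in (436,440,444,448,455,465,475,485,495):
    print(u,[(v,px2w('scene',v,u,d=d[v,u],m=m).round(3).tolist()) for v in range(205,255,4)])
# wrist camera pose relative to tcp
mw=camera_model('wrist');E=np.array(mw['extrinsics']);print('cam pos',-E[:3,:3].T@E[:3,3], r.state()['tcp_pos'])
```

```text
436 [(205, [0.666, 0.158, 0.197]), (209, [0.668, 0.158, 0.191]), (213, [0.392, 0.363, 0.001]), (217, [0.408, 0.354, 0.0]), (221, [0.429, 0.34, 0.003]), (225, [0.445, 0.331, 0.002]), (229, [0.46, 0.321, 0.001]), (233, [0.646, 0.184, 0.125]), (237, [0.646, 0.186, 0.117]), (241, [0.651, 0.183, 0.111]), (245, [0.65, 0.186, 0.102]), (249, [0.655, 0.184, 0.096]), (253, [0.657, 0.184, 0.089])]
440 [(205, [0.677, 0.158, 0.203]), (209, [0.678, 0.159, 0.196]), (213, [0.68, 0.159, 0.189]), (217, [0.649, 0.184, 0.161]), (221, [0.65, 0.185, 0.153]), (225, [0.653, 0.184, 0.147]), (229, [0.654, 0.185, 0.138]), (233, [0.655, 0.185, 0.131]), (237, [0.661, 0.183, 0.126]), (241, [0.662, 0.184, 0.118]), (245, [0.666, 0.182, 0.112]), (249, [0.668, 0.182, 0.105]), (253, [0.669, 0.183, 0.097])]
444 [(205, [0.679, 0.165, 0.203]), (209, [0.685, 0.162, 0.199]), (213, [0.656, 0.185, 0.172]), (217, [0.661, 0.183, 0.168]), (221, [0.664, 0.182, 0.161]), (225, [0.667, 0.182, 0.155]), (229, [0.669, 0.182, 0.148]), (233, [0.669, 0.184, 0.139]), (237, [0.671, 0.184, 0.132]), (241, [0.67, 0.186, 0.123]), (245, [0.67, 
[... 1785 characters left out ...]
), (225, [0.74, 0.203, 0.192]), (229, [0.498, 0.432, 0.003]), (233, [0.511, 0.423, 0.001]), (237, [0.528, 0.41, 0.003]), (241, [0.541, 0.4, 0.002]), (245, [0.555, 0.39, 0.001]), (249, [0.568, 0.381, 0.0]), (253, [0.584, 0.368, 0.003])]
495 [(205, [0.74, 0.213, 0.226]), (209, [0.749, 0.206, 0.225]), (213, [0.748, 0.21, 0.217]), (217, [0.746, 0.213, 0.208]), (221, [0.473, 0.48, 0.002]), (225, [0.491, 0.466, 0.004]), (229, [0.505, 0.456, 0.002]), (233, [0.52, 0.444, 0.002]), (237, [0.538, 0.43, 0.005]), (241, [0.551, 0.42, 0.004]), (245, [0.562, 0.412, 0.001]), (249, [0.577, 0.4, 0.002]), (253, [0.588, 0.392, 0.001])]
cam pos [0.66310446 0.27266431 0.26451499] [0.65692672 0.19213231 0.05535585]
```

Contradiction found. The reported TCP z is 0.055, but the scene depth shows the shut tips at z≈0.089 and the gripper body's underside at ≈0.186. The reported TCP therefore lies about 33 mm below the real tips, while x and y agree. I'll trust the cameras plus contact force and descend carefully.

>>> servo_tool --pt "0 0 0 0 0 -0.03 1" --pt "0 0 0 0 0 -0.03 1" --pt "0 0 0 0 0 -0.03 1" --pt "0 0 0 0 0 -0.03 1" --pt "0 0 0 0 0 0 1" --pt "0 0 0 0 0 0 1" --pt "0 0 0 0 0 0 1" --pt "0 0 0 0 0 0 1" --pt "0 0 0 0 0 0 1" --pt "0 0 0 0 0 0 1"

```text
clock: 5.35
tcp_pos: [0.6569, 0.1921, 0.0315]
tcp_rot: [2.309, 2.13, 0.0]
wrist_force: [0.5, 0.9, 0.4]
finger_gap: 0.0006
```

Run:
```python
from wl import *
im,d,m=look('s7','scene'); cv2.imwrite('pics/s7c.png',cv2.resize(im[150:300,360:510],None,fx=4,fy=4,interpolation=cv2.INTER_NEAREST))
for u in range(437,450,3):
    print(u,[(v,px2w('scene',v,u,d=d[v,u],m=m).round(3).tolist()) for v in range(253,275,2)])
```

```text
5.35 [0.6569 0.1921 0.0315] jaw -4.63 0.0006 [0.51 0.86 0.35]
437 [(253, [0.661, 0.183, 0.092]), (255, [0.662, 0.183, 0.088]), (257, [0.663, 0.183, 0.084]), (259, [0.663, 0.184, 0.08]), (261, [0.665, 0.183, 0.076]), (263, [0.669, 0.181, 0.075]), (265, [0.662, 0.187, 0.064]), (267, [0.663, 0.187, 0.061]), (269, [0.667, 0.185, 0.059]), (271, [0.668, 0.185, 0.055]), (273, [0.67, 0.184, 0.052])]
440 [(253, [0.669, 0.183, 0.097]), (255, [0.669, 0.184, 0.093]), (257, [0.669, 0.185, 0.087]), (259, [0.671, 0.184, 0.085]), (261, [0.67, 0.186, 0.079]), (263, [0.668, 0.188, 0.073]), (265, [0.658, 0.197, 0.059]), (267, [0.662, 0.194, 0.058]), (269, [0.668, 0.19, 0.059]), (271, [0.669, 0.191, 0.055]), (273, [0.668, 0.193, 0.049])]
443 [(253, [0.67, 0.189, 0.096]), (255, [0.671, 0.189, 0.093]), (257, [0.669, 0.191, 0.086]), (259, [0.671, 0.191, 0.084]), (261, [0.669, 0.193, 0.077]), (263, [0.668, 0.195, 0.072]), (265, [0.661, 0.202, 0.06]), (267, [0.665, 0.199, 0.06]), (269, [0.669, 0.197, 0.058]), (271, [0.668, 0.198, 0.052]), (273, [0.67, 0.197, 0.05])]
446 [(253, [0.671, 0.195, 0.095]), (255, [0.67, 0.196, 0.091]), (257, [0.671, 0.197, 0.086]), (259, [0.67, 0.198, 0.081]), (261, [0.672, 0.198, 0.078]), (263, [0.674, 0.197, 0.075]), (265, [0.662, 0.207, 0.06]), (267, [0.669, 0.203, 0.061]), (269, [0.671, 0.202, 0.059]), (271, [0.67, 0.204, 0.052]), (273, [0.671, 0.204, 0.048])]
449 [(253, [0.558, 0.293, 0.002]), (255, [0.565, 0.289, 0.002]), (257, [0.579, 0.278, 0.008]), (259, [0.587, 0.273, 0.009]), (261, [0.651, 0.221, 0.059]), (263, [0.658, 0.217, 0.06]), (265, [0.664, 0.213, 0.06]), (267, [0.668, 0.21, 0.059]), (269, [0.671, 0.208, 0.057]), (271, [0.671, 0.21, 0.052]), (273, [0.666, 0.215, 0.042])]
```

View pics/s7c.png

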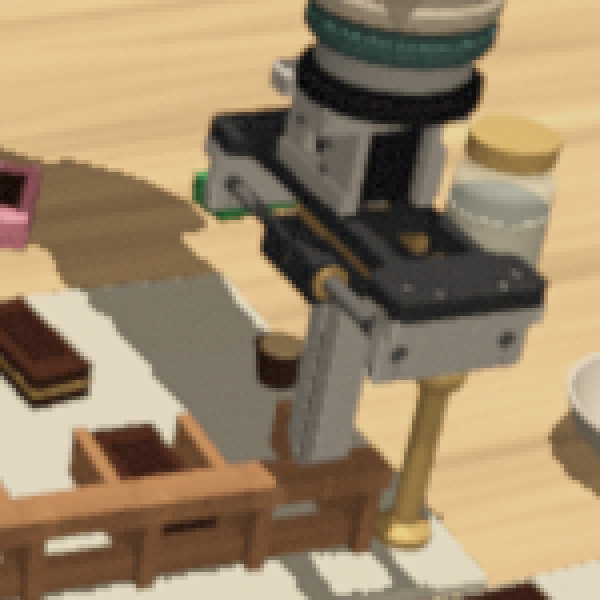

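>>> servo_tool --pt "0 0 0 0 0 -0.015 1" --pt "0 0 0 0 0 -0.005 1" --pt "0 0 0 0 0 -0.005 1" --pt "0 0 0 0 0 -0.005 1" --pt "0 0 0 0 0 -0.005 1" --pt "0 0 0 0 0 0 1" --pt "0 0 0 0 0 0 1" --pt "0 0 0 0 0 0 1" --pt "0 0 0 0 0 0 1" --pt "0 0 0 0 0 0 1"

```text
clock: 6.4
tcp_pos: [0.6573, 0.1923, 0.0285]
tcp_rot: [-2.309, -2.13, -0.003]
wrist_force: [-7.8, -1.1, 24.8]
finger_gap: 0.0002
```

Contact on rail_a with 25 N at reported z 0.0285, so true tip z is about reported + 0.0295. Up, along to rail_b, and a lighter tap.

>>> servo_tool --pt "0 0 0 0 0 0.05 1" --pt "0 0 0 -0.01 -0.138 0 1" --pt "0 0 0 -0.01 -0.138 0 1" --pt "0 0 0 0 0 0 1" --pt "0 0 0 0 0 -0.02 1" --pt "0 0 0 0 0 -0.01 1" --pt "0 0 0 0 0 -0.01 1" --pt "0 0 0 0 0 0 1" --pt "0 0 0 0 0 0 1" --pt "0 0 0 0 0 0 1"

```text
clock: 7.4
tcp_pos: [0.6529, 0.1381, 0.0286]
tcp_rot: [-2.307, -2.132, -0.001]
wrist_force: [-5.2, -2.7, 17.7]
finger_gap: 0.0003
```

>>> servo_tool --pt "0 0 0 0 0 0.05 1" --pt "0 0 0 -0.012 -0.142 0 1" --pt "0 0 0 -0.012 -0.142 0 1" --pt "0 0 0 0 0 0 1" --pt "0 0 0 0 0 -0.02 1" --pt "0 0 0 0 0 -0.01 1" --pt "0 0 0 0 0 -0.01 1" --pt "0 0 0 0 0 0 1" --pt "0 0 0 0 0 0 1" --pt "0 0 0 0 0 0 1"

```text
clock: 8.4
tcp_pos: [0.6478, 0.0827, 0.0287]
tcp_rot: [-2.305, -2.132, -0.001]
wrist_force: [-2.1, 0.9, 5.4]
finger_gap: 0.0005
```

Run:
```python
from wl import *
im,d,m=look('s8','scene'); cv2.imwrite('pics/s8c.png',cv2.resize(im[150:330,240:520],None,fx=2.8,fy=2.8,interpolation=cv2.INTER_CUBIC))
p=np.load('pose.npy')
for q in [(.6573,.1923),(.6529,.1381),r.state()['tcp_pos']]: print(inv(p,q))
for q in [(-.08,.12,.02),(-.0734,.0655,.02),(-.07,.046+.008,.02)]: print(rk(p,q))
```

```text
8.4 [0.6478 0.0827 0.0287] jaw -4.49 0.0005 [-2.07  0.92  5.38]
[0.10989082 0.13959516]
[0.11000656 0.08521698]
[0.10950969 0.02957856]
[0.46643785 0.18854024 0.02      ]
[0.46848961 0.13368042 0.02      ]
[0.47092296 0.12193781 0.02      ]
```

View pics/s8c.png

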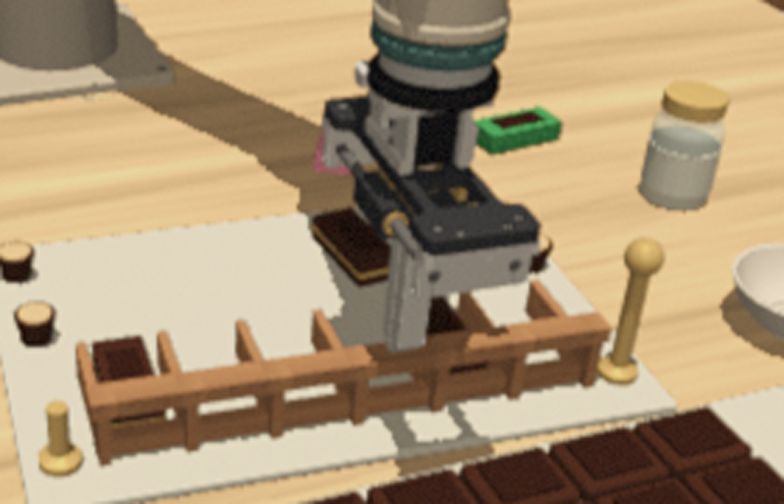

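All three touches are made in order, at rack y = 140, 85 and 30 mm. Next: lift, go to the carton's left side, and open the fingers to about 30 mm as a two-point pusher aligned with rack x.

>>> servo_tool --pt "0 0 0 0 0 0.18 1" --pt "0 0 0 0 0 0.18 1" --pt "0 0 -0.006 -0.177 0.0975 0 0.36" --pt "0 0 0 -0.177 0.0975 0 0.36" --pt "0 0 0 -0.177 0.0975 0 0.36" --pt "0 0 0 -0.177 0.0975 0 0.36" --pt "0 0 0 -0.177 0.0975 0 0.36" --pt "0 0 0 0 0 0 0.36" --pt "0 0 0 0 0 0 0.36" --pt "0 0 0 0 0 0 0.36"

```text
clock: 9.45
tcp_pos: [0.4725, 0.1777, 0.1004]
tcp_rot: [2.313, 2.124, 0.002]
wrist_force: [-0.2, -0.1, -0.1]
finger_gap: 0.03
```

Run:
```python
from wl import *
im,d,m=look('w9'); p=np.load('pose.npy'); print(inv(p,r.state()['tcp_pos']))
P=[]
for v in range(100,400):
  for u in range(150,480):
    if d[v,u]>0:
        w=px2w('wrist',v,u,d=d[v,u],m=m); q=inv(p,w)
        if .024<w[2]<.034 and -.14<q[0]<.0 and 0.03<q[1]<.11: P.append(w)
P=np.array(P); print(len(P))
if len(P): b=cv2.minAreaRect(P[:,:2].astype(np.float32)); print(b,inv(p,b[0]))
```

```text
9.45 [0.4725 0.1777 0.1004] jaw -4.9 0.03 [-0.23 -0.13 -0.12]
[-0.07292116  0.10929071]
2937
((0.46886545419692993, 0.13325537741184235), (0.07939176261425018, 0.036713387817144394), 4.807486534118652) [-0.07299016  0.06510763]
```

View pics/w9.png

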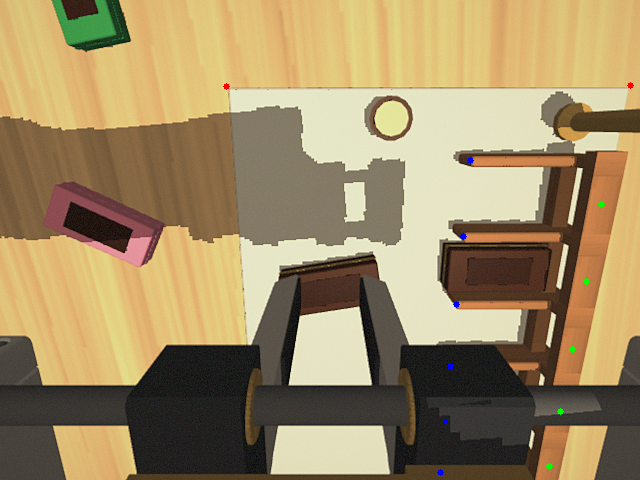

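>>> servo_tool --pt "0 0 0 0 0 -0.14 0.36" --pt "0 0 0 0 0 -0.14 0.36" --pt "0 0 0 0 0 -0.14 0.36" --pt "0 0 0 0 0 -0.13 0.36" --pt "0 0 0 0 0 -0.02 0.36" --pt "0 0 0 0 0 0 0.36" --pt "0 0 0 0 0 0 0.36" --pt "0 0 0 0 0 0 0.36" --pt "0 0 0 0 0 0 0.36" --pt "0 0 0 0 0 0 0.36"

```text
clock: 10.5
tcp_pos: [0.4716, 0.178, -0.013]
tcp_rot: [2.314, 2.124, 0.002]
wrist_force: [-0.2, 0.0, 0.0]
finger_gap: 0.03
```

Run:
```python
from wl import *
im,d,m=look('w10'); p=np.load('pose.npy'); print(inv(p,r.state()['tcp_pos']))
im,d,m=look('s10','scene');cv2.imwrite('pics/s10c.png',cv2.resize(im[130:310,240:480],None,fx=3,fy=3,interpolation=cv2.INTER_CUBIC))
```

```text
10.5 [ 0.4716  0.178  -0.013 ] jaw -4.89 0.03 [-0.25  0.05  0.01]
[-0.07416808  0.10978627]
10.55 [ 0.4714  0.1779 -0.0131] jaw -4.88 0.0301 [ 0.86 -0.52  0.2 ]
```

View pics/s10c.png

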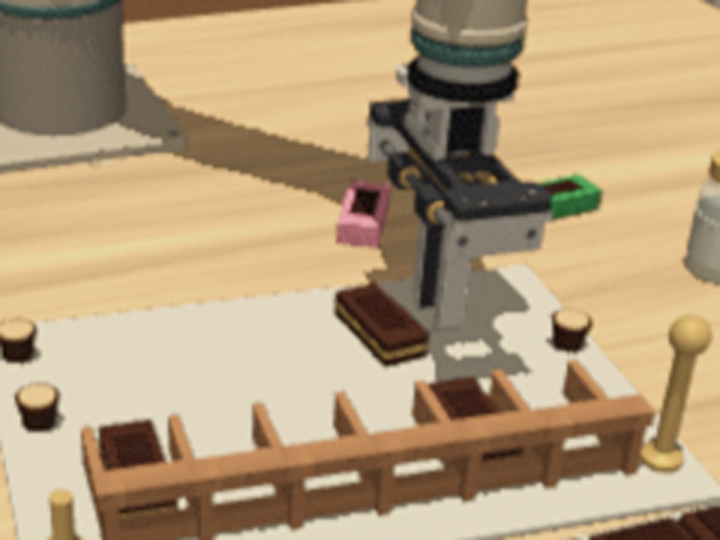

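View pics/w10.png

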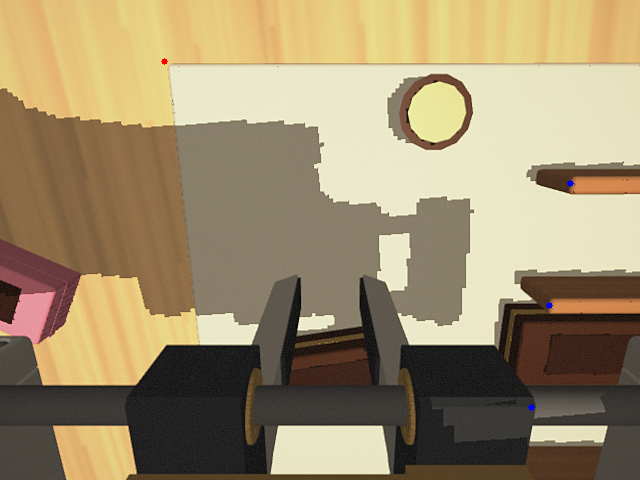

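Tips are beside the carton, just above the board. Now the sideways push toward the third gap's line.

>>> servo_tool --pt "0 0 0 -0.003 -0.035 0 0.36" --pt "0 0 0 -0.003 -0.035 0 0.36" --pt "0 0 0 -0.003 -0.035 0 0.36" --pt "0 0 0 -0.003 -0.035 0 0.36" --pt "0 0 0 -0.003 -0.035 0 0.36" --pt "0 0 0 -0.003 -0.035 0 0.36" --pt "0 0 0 -0.003 -0.035 0 0.36" --pt "0 0 0 -0.003 -0.035 0 0.36" --pt "0 0 0 0 0 0 0.36" --pt "0 0 0 0 0 0 0.36"

```text
clock: 11.6
tcp_pos: [0.4662, 0.1213, -0.0138]
tcp_rot: [-2.315, -2.124, 0.0]
wrist_force: [-0.9, 0.5, -0.1]
finger_gap: 0.03
```

Run:
```python
from wl import *
im,d,m=look('w11'); p=np.load('pose.npy'); print(inv(p,r.state()['tcp_pos']))
```

```text
11.6 [ 0.4662  0.1213 -0.0138] jaw -4.93 0.03 [-0.87  0.53 -0.12]
[-0.0747323   0.05319077]
```

View pics/w11.png

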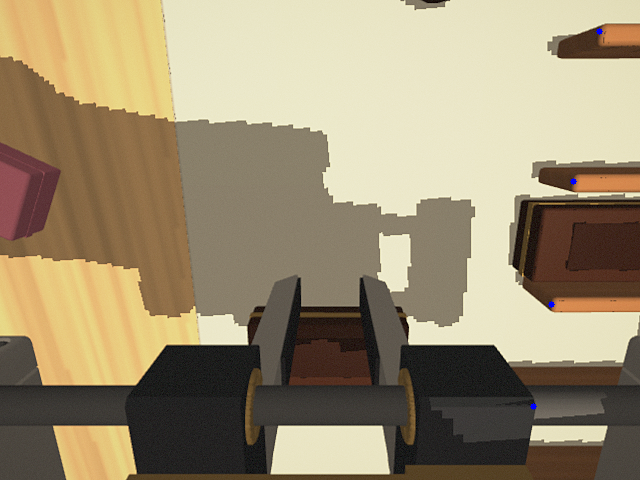

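>>> servo_tool --pt "0 0 0 0.004 0.05 0 0.36" --pt "0 0 0 0 0 0.14 0.36" --pt "0 0 0 0 0 0.14 0.36" --pt "0 0 0 0 0 0.14 0.36" --pt "0 0 -0.182 -0.06 -0.03 0 0.787" --pt "0 0 -0.182 -0.06 -0.03 0 0.787" --pt "0 0 -0.182 -0.06 -0.03 0 0.787" --pt "0 0 -0.182 -0.06 -0.03 0 0.787" --pt "0 0 -0.182 -0.06 -0.03 0 0.787" --pt "0 0 -0.182 0 0 0 0.787"

```text
clock: 12.65
tcp_pos: [0.405, 0.1021, 0.0703]
tcp_rot: [-2.99, -0.961, 0.003]
wrist_force: [-0.5, 0.2, 0.5]
finger_gap: 0.0098
```

>>> servo_tool --pt "0 0 -0.182 0 0 0 0.787" --pt "0 0 -0.182 0 0 0 0.787" --pt "0 0 -0.182 0 0 0 0.787" --pt "0 0 -0.182 0 0 0 0.787" --pt "0 0 -0.177 0 0 0 0.787" --pt "0 0 0 0 0 0 0.787" --pt "0 0 0 0 0 0 0.787" --pt "0 0 0 0 0 0 0.787" --pt "0 0 0 0 0 0 0.787" --pt "0 0 0 0 0 0 0.787"

```text
clock: 13.65
tcp_pos: [0.4071, 0.1017, 0.0704]
tcp_rot: [-3.139, 0.13, -0.0]
wrist_force: [-1.8, -0.1, -0.7]
finger_gap: 0.0102
```

```bash
cat > meas.py <<'E'
from wl import *
def carton(name,lim=(-.14,.02,-.01,.09)):
    im,d,m=look(name); p=np.load('pose.npy'); print('tcp rack',inv(p,r.state()['tcp_pos']).round(4))
    v,u=np.mgrid[0:480,0:640]; E=np.array(m['extrinsics']); R,t=E[:3,:3],E[:3,3]
    ray=np.stack([(u-m['cx'])/m['fx'],(v-m['cy'])/m['fy'],np.ones_like(u,float)],-1)*d[...,None]
    W=(ray-t)@R; c,s=np.cos(p[2]),np.sin(p[2]); dx,dy=W[...,0]-p[0],W[...,1]-p[1]
    qx,qy=c*dx+s*dy,-s*dx+c*dy
    k=(d>0)&(W[...,2]>.026)&(W[...,2]<.033)&(qx>lim[0])&(qx<lim[1])&(qy>lim[2])&(qy<lim[3])
    Q=np.c_[qx[k],qy[k]].astype(np.float32); print(len(Q))
    if len(Q)>50: print('rect rack',cv2.minAreaRect(Q),'range',Q.min(0),Q.max(0))
E
python3 -c "
from meas import *
carton('w12')"
```

```text
13.65 [0.4071 0.1017 0.0704] jaw -94.73 0.0102 [-1.83 -0.15 -0.7 ]
tcp rack [-0.1319  0.0284]
6799
rect rack ((-0.044448718428611755, 0.03271709010004997), (0.1515774428844452, 0.056540947407484055), 16.80351448059082) range [-0.11612259  0.00515028] [0.0199993  0.08169026]
```

View pics/w12.png

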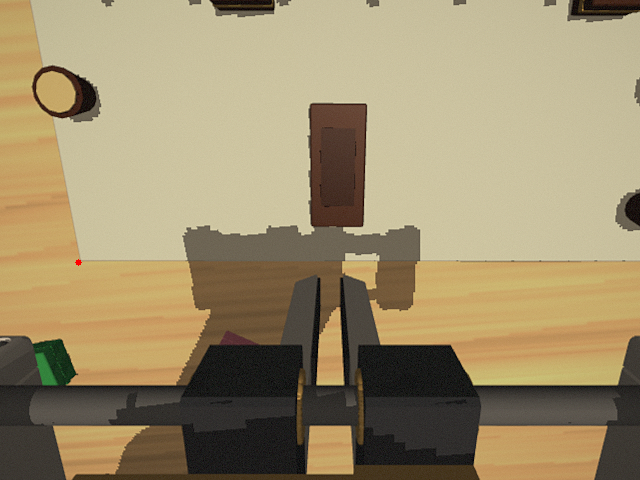

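```bash
python3 -c "
from meas import *
carton('w13',(-.14,.008,-.01,.07))"
```

```text
13.7 [0.4071 0.1016 0.0703] jaw -94.74 0.0105 [ 0.77 -0.69 -0.69]
tcp rack [-0.1319  0.0284]
6795
rect rack ((-0.07632392644882202, 0.023283017799258232), (0.03611794486641884, 0.08004312962293625), 89.77094268798828) range [-0.11630004  0.00508817] [-0.0363708   0.04144922]
```

Run:
```python
from wl import *
p=np.load('pose.npy')
for n in ['w3','w9','w4']:
    m,d=pickle.load(open(f'pics/{n}.pkl','rb'))
    v,u=np.mgrid[0:480,0:640]; E=np.array(m['extrinsics']); R,t=E[:3,:3],E[:3,3]
    ray=np.stack([(u-m['cx'])/m['fx'],(v-m['cy'])/m['fy'],np.ones_like(u,float)],-1)*d[...,None]
    W=(ray-t)@R; c,s=np.cos(p[2]),np.sin(p[2]); dx,dy=W[...,0]-p[0],W[...,1]-p[1]
    qx,qy=c*dx+s*dy,-s*dx+c*dy
    for y0 in (.168,.112,.056,0,-.056):
        k=(d>0)&(abs(W[...,2]-.038)<.003)&(abs(qy-y0)<.012)&(qx>.0)&(qx<.085)
        if k.sum()>20: print(n,y0,k.sum(),np.percentile(qy[k],[2,50,98]).round(4),'nose',qx[k].min().round(4))
    k=(d>0)&(abs(W[...,2]-.03)<.003)&(abs(qy-.084)<.022)&(qx>.0)&(qx<.095)
    if k.sum()>20: print('stock',np.percentile(qy[k],[1,50,99]).round(4),np.percentile(qx[k],[1,99]).round(4))
    k=(d>0)&(abs(W[...,2]-.058)<.003)&(abs(qy-.084)<.12)&(qx>.09)&(qx<.13)
    if k.sum()>20: print('rail',np.percentile(qx[k],[1,50,99]).round(4))
print(r.state()['joint_pos'])
for q in [(-.0763,-.025),(-.0763,.0085)]: print(rk(p,(*q,0)))
```

```text
w3 0.168 377 [0.164  0.1676 0.1714] nose 0.0269
w3 0.112 352 [0.1077 0.1123 0.1157] nose 0.0263
w3 0.056 308 [0.0526 0.0566 0.0598] nose 0.0269
w3 0 123 [-0.0035  0.001   0.0039] nose 0.0263
w3 -0.056 56 [-0.0584 -0.0547 -0.0519] nose 0.027
stock [0.0643 0.0822 0.0995] [0.0202 0.0943]
rail [0.1    0.1098 0.1199]
w9 0.168 1000 [0.1635 0.1675 0.1712] nose 0.0259
w9 0.112 858 [0.1077 0.1119 0.1153] nose 0.0261
w9 0.056 728 [0.0523 0.0565 0.0596] nose 0.0261
w9 0 108 [-0.0037  0.0014  0.0035] nose 0.0738
stock [0.0644 0.0826 0.0993] [0.0197 0.0944]
rail [0.0997 0.1091 0.1203]
w4 0.168 932 [0.1642 0.168  0.1713] nose 0.0264
w4 0.112 819 [0.1086 0.1127 0.1157] nose 0.0261
stock [0.0683 0.0858 0.0997] [0.0205 0.0793]
rail [0.1004 0.1075 0.1201]
[-0.79534262  0.60988855  0.71854213  2.24906393 -0.79839639  0.55470733
 -1.10984072]
[0.45808489 0.04373376 0.        ]
[0.46086659 0.07711807 0.        ]
```

Rack fit confirmed by the divider, rail and stock depth to within about 1 mm. The carton is aligned to 0.2° but sits at y=23 mm instead of 28 (a slight overshoot). I'll nudge it +4.7 mm from its right side, slowly.

>>> servo_tool --pt "0 0 0 0.127 -0.15 0 1" --pt "0 0 0 0.127 -0.15 0 1" --pt "0 0 0 0 0 0 1" --pt "0 0 0 0 0 0 1" --pt "0 0 0 0 0 0 1" --pt "0 0 0 0 0 -0.14 1" --pt "0 0 0 0 0 -0.14 1" --pt "0 0 0 0 0 -0.14 1" --pt "0 0 0 0 0 0 1" --pt "0 0 0 0 0 0 1"

```text
clock: 14.75
tcp_pos: [0.457, 0.0421, -0.0135]
tcp_rot: [-3.139, 0.13, 0.002]
wrist_force: [-0.2, 0.1, -0.6]
finger_gap: 0.0006
```

```bash
python3 -c "
from meas import *
carton('w14',(-.14,.008,-.01,.07))"
```

```text
14.75 [ 0.457   0.0421 -0.0135] jaw -94.73 0.0006 [-0.21  0.13 -0.57]
tcp rack [-0.0764 -0.0268]
10447
rect rack ((-0.07600773870944977, 0.022984735667705536), (0.036209311336278915, 0.08063650876283646), 89.59036254882812) range [-0.11626451  0.00476338] [-0.03564465  0.04129697]
```

View pics/w14.png

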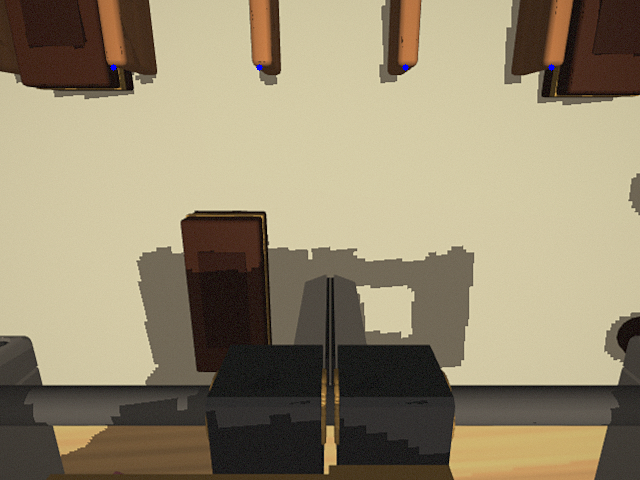

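>>> servo_tool --pt "0 0 0 0.002 0.025 0 1" --pt "0 0 0 0.002 0.025 0 1" --pt "0 0 0 0.002 0.025 0 1" --pt "0 0 0 0.001 0.012 0 1" --pt "0 0 0 0.001 0.012 0 1" --pt "0 0 0 0.001 0.012 0 1" --pt "0 0 0 0.001 0.01 0 1" --pt "0 0 0 0 0 0 1" --pt "0 0 0 0 0 0 1" --pt "0 0 0 0 0 0 1"

```text
clock: 15.8
tcp_pos: [0.4598, 0.0658, -0.0138]
tcp_rot: [-3.139, 0.131, 0.0]
wrist_force: [0.2, -1.0, 0.3]
finger_gap: 0.0004
```

```bash
python3 -c "
from meas import *
carton('w15',(-.14,.008,-.01,.07))"
```

```text
15.8 [ 0.4598  0.0658 -0.0138] jaw -94.78 0.0004 [ 0.25 -0.97  0.27]
tcp rack [-0.0764 -0.0029]
9315
rect rack ((-0.06718434393405914, 0.017973767593503), (0.05539259314537048, 0.0629446804523468), 89.72965240478516) range [-0.09865931 -0.00972161] [-0.03566518  0.04565086]
```

>>> servo_tool --pt "0 0 0 -0.004 -0.05 0 1" --pt "0 0 0 0 0 0.14 1" --pt "0 0 0 0 0 0.14 1" --pt "0 0 0 0 0 0.14 1" --pt "0 0 0 -0.145 0.114 0 0.787" --pt "0 0 0 -0.145 0.114 0 0.787" --pt "0 0 0 0 0 0 0.787" --pt "0 0 0 0 0 0 0.787" --pt "0 0 0 0 0 0 0.787" --pt "0 0 0 0 0 0 0.787"

```text
clock: 16.85
tcp_pos: [0.4022, 0.1004, 0.0703]
tcp_rot: [3.138, -0.133, 0.002]
wrist_force: [0.7, -0.5, 1.0]
finger_gap: 0.0099
```

```bash
python3 -c "
from meas import *
carton('w16',(-.14,.008,-.01,.07))"
```

```text
16.85 [0.4022 0.1004 0.0703] jaw -94.86 0.0099 [ 0.72 -0.47  1.02]
tcp rack [-0.1369  0.0269]
6878
rect rack ((-0.07610778510570526, 0.027340784668922424), (0.03610498458147049, 0.07946380972862244), 89.79450988769531) range [-0.11587861  0.00923681] [-0.03631354  0.04536509]
```

View pics/w16.png

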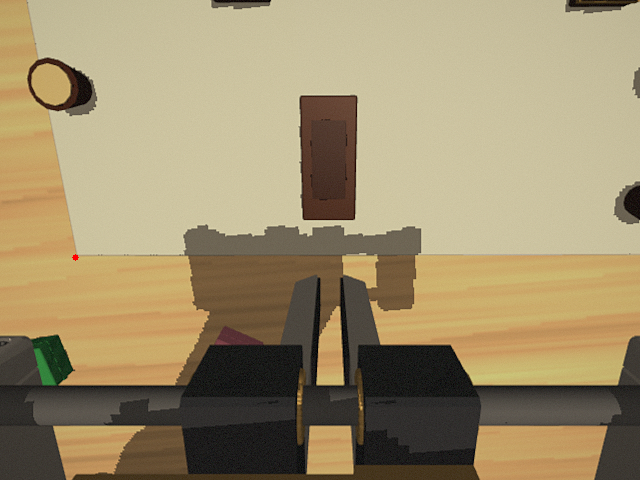

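>>> servo_tool --pt "0 0 0 0 0 -0.14 0.787" --pt "0 0 0 0 0 -0.14 0.787" --pt "0 0 0 0 0 -0.14 0.787" --pt "0 0 0.002 0 0.003 0 0.787" --pt "0 0 0 0.055 -0.0046 0 0.787" --pt "0 0 0 0.055 -0.0046 0 0.787" --pt "0 0 0 0.055 -0.0046 0 0.787" --pt "0 0 0 0.055 -0.0046 0 0.787" --pt "0 0 0 0.055 -0.0046 0 0.787" --pt "0 0 0 0.055 -0.0046 0 0.787"

```text
clock: 17.9
tcp_pos: [0.4681, 0.0966, -0.0134]
tcp_rot: [3.139, -0.127, 0.001]
wrist_force: [-0.5, 0.3, 0.8]
finger_gap: 0.0099
```

```bash
python3 -c "
from meas import *
carton('w17',(-.1,.022,-.01,.06))
carton('w17b',(-.1,.03,.004,.052))"
```

```text
17.9 [ 0.4681  0.0966 -0.0134] jaw -94.64 0.0099 [-0.53  0.32  0.79]
tcp rack [-0.0679  0.0284]
14519
rect rack ((-0.03023698925971985, 0.028623370453715324), (0.09752711653709412, 0.036138880997896194), 0.0007072580046951771) range [-0.07900061  0.01055427] [0.01852673 0.04669333]
17.95 [ 0.4708  0.0962 -0.0134] jaw -94.65 0.0099 [ 2.53 -0.59 -0.66]
tcp rack [-0.069   0.0282]
14502
rect rack ((-0.021938808262348175, 0.028228938579559326), (0.10625634342432022, 0.040785543620586395), 3.771892547607422) range [-0.07483454  0.01038098] [0.02979156 0.05191404]
```

View pics/w17b.png

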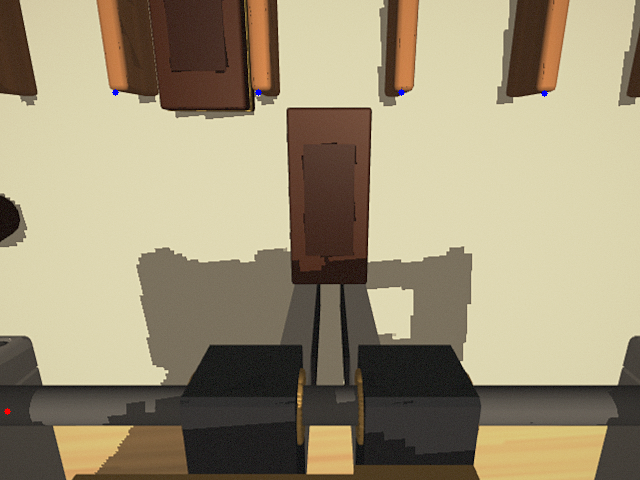

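>>> servo_tool --pt "0 0 0 0.052 -0.0044 0 0.787" --pt "0 0 0 0.052 -0.0044 0 0.787" --pt "0 0 0 0.052 -0.0044 0 0.787" --pt "0 0 0 0.052 -0.0044 0 0.787" --pt "0 0 0 0.052 -0.0044 0 0.787" --pt "0 0 0 0.052 -0.0044 0 0.787" --pt "0 0 0 0.045 -0.004 0 0.787" --pt "0 0 0 0.01 -0.001 0 0.787" --pt "0 0 0 0.01 -0.001 0 0.787" --pt "0 0 0 0 0 0 0.787"

```text
clock: 19.0
tcp_pos: [0.5425, 0.0899, -0.0138]
tcp_rot: [3.139, -0.128, 0.0]
wrist_force: [0.1, 0.6, 0.1]
finger_gap: 0.01
```

```bash
python3 -c "
from meas import *
carton('w18',(.0,.1,.006,.05))"
```

```text
19.0 [ 0.5425  0.0899 -0.0138] jaw -94.69 0.01 [0.14 0.6  0.11]
tcp rack [0.0039 0.028 ]
14568
rect rack ((0.04669151082634926, 0.028124548494815826), (0.09285706281661987, 0.0361190102994442), 0.023932352662086487) range [0.00026108 0.0100755 ] [0.09312469 0.04619414]
```

View pics/w18.png

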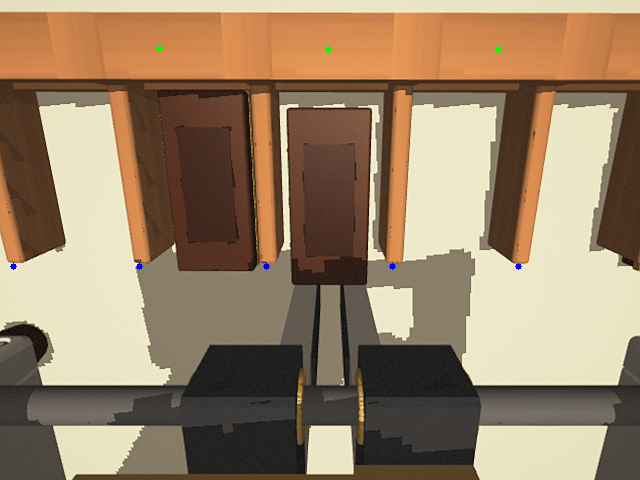

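>>> servo_tool --pt "0 0 0 0.01 -0.0008 0 0.787" --pt "0 0 0 0.01 -0.0008 0 0.787" --pt "0 0 0 0.01 -0.0008 0 0.787" --pt "0 0 0 0.005 -0.0004 0 0.787" --pt "0 0 0 0.005 -0.0004 0 0.787" --pt "0 0 0 0.005 -0.0004 0 0.787" --pt "0 0 0 0 0 0 0.787" --pt "0 0 0 0 0 0 0.787" --pt "0 0 0 0 0 0 0.787" --pt "0 0 0 0 0 0 0.787"

```text
clock: 20.05
tcp_pos: [0.5501, 0.0894, -0.0139]
tcp_rot: [-3.139, 0.128, 0.004]
wrist_force: [-4.9, 0.5, 3.6]
finger_gap: 0.0101
```

```bash
python3 -c "
from meas import *
carton('w19',(.0,.12,.006,.05))"
```

```text
20.05 [ 0.5501  0.0894 -0.0139] jaw -94.67 0.0101 [-4.89  0.51  3.63]
tcp rack [0.0116 0.0282]
14597
rect rack ((0.05257442221045494, 0.028139611706137657), (0.03624396398663521, 0.09654386341571808), 89.98712158203125) range [0.00430128 0.01000943] [0.10084321 0.0462617 ]
```

View pics/w19.png

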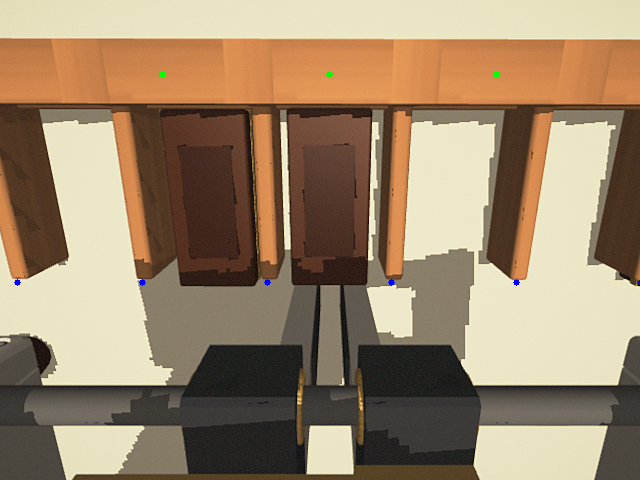

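The carton is level with stock_1 and its front is at the stop, with 5 N of resistance. One more small press, then back off and lift.

>>> servo_tool --pt "0 0 0 0.005 -0.0004 0 0.787" --pt "0 0 0 0 0 0 0.787" --pt "0 0 0 0 0 0 0.787" --pt "0 0 0 -0.05 0.004 0 0.787" --pt "0 0 0 -0.1 0.008 0 0.787" --pt "0 0 0 0 0 0.15 0.787" --pt "0 0 0 0 0 0.2 0.787" --pt "0 0 0 0 0 0.2 0.787" --pt "0 0 0 0 0 0.2 0.787" --pt "0 0 0 0 0 0 0.787"

```text
clock: 21.1
tcp_pos: [0.5275, 0.0913, 0.1412]
tcp_rot: [-3.137, 0.128, -0.019]
wrist_force: [-0.1, -0.2, 0.1]
finger_gap: 0.0102
```

>>> servo_tool --pt "0 0 0 -0.1 0 0 0.787" --pt "0 0 0 -0.1 0 0 0.787" --pt "0 0 0 0 0 0 0.787" --pt "0 0 0 0 0 0 0.787" --pt "0 0 0 0 0 0 0.787" --pt "0 0 0 0 0 0 0.787" --pt "0 0 0 0 0 0 0.787" --pt "0 0 0 0 0 0 0.787" --pt "0 0 0 0 0 0 0.787" --pt "0 0 0 0 0 0 0.787"

```text
clock: 22.1
tcp_pos: [0.4825, 0.0915, 0.1362]
tcp_rot: [3.139, -0.128, 0.0]
wrist_force: [0.6, -0.5, -0.4]
finger_gap: 0.0097
```

```bash
python3 -c "
from meas import *
carton('w20',(.0,.12,.004,.052))
carton('w21',(.0,.12,.06,.108))
look('s21','scene')"
```

```text
22.1 [0.4825 0.0915 0.1362] jaw -94.68 0.0097 [ 0.59 -0.46 -0.45]
tcp rack [-0.056   0.0247]
5212
rect rack ((0.06346891820430756, 0.030914753675460815), (0.04111739248037338, 0.08454465866088867), 89.8539047241211) range [0.02121425 0.01034607] [0.10579316 0.05156349]
22.15 [0.4825 0.0916 0.1363] jaw -94.68 0.0097 [0.5  0.13 0.44]
tcp rack [-0.056   0.0247]
5417
rect rack ((0.06298018991947174, 0.08548453450202942), (0.04468035697937012, 0.0852610319852829), 89.86978912353516) range [0.02036868 0.06308252] [0.10566076 0.10778667]
22.2 [0.4825 0.0916 0.1363] jaw -94.68 0.0101 [-0.37  0.02  0.49]
```

View pics/w20.png

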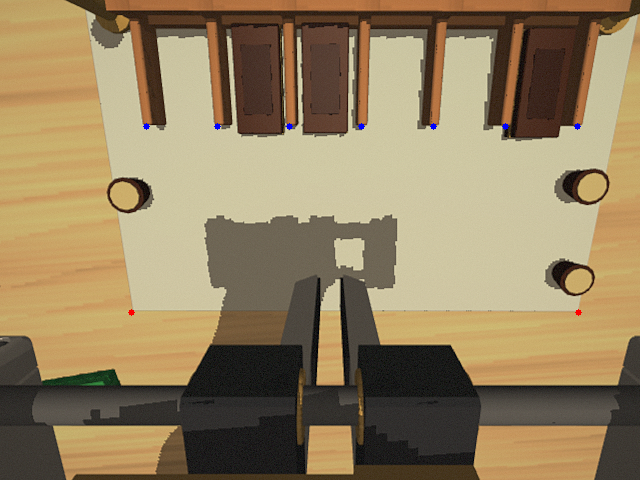

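View pics/s21.png

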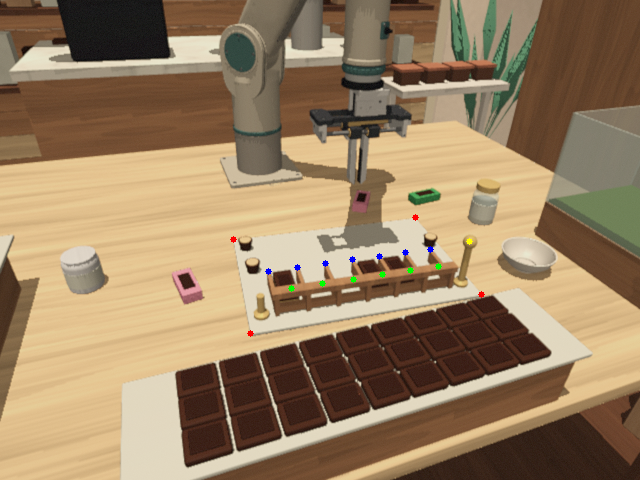

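The carton's rear edge is at rack x≈21 mm (expected 20, stock_1 reads 20.4). It is centred in the third gap, and nothing else looks moved. Handing in.

```bash
python3 -c "
from h import *
print(r.job_done()); print(r.state()['clock'])"
```

```text
the job is handed in; nothing more can be done
None
the job is handed in; nothing more can be done
```

I tapped the rail in order from the ball-post (left) end, over gaps 1, 2 and 3, and went no further along it. The touches were at rack y ≈ +140, +85 and +30 mm, with about 25, 18 and 5 N. I then slid the brown carton sideways into line with the third gap (y = +28 mm) and pushed it in from behind until it met the stop, without gripping or lifting it. The job was handed in at about 22 s.

**Last checks:**
- **Carton:** its rear edge is at rack x ≈ 21 mm, where 20 mm is fully home and the neighbouring stock_1 reads 20.4 mm. With the fingertips still on it, it lay centred in the gap at y ≈ 28 mm and straight, and pushed back with 5 N at the stop.
- **Other things on the counter:** none look moved in the wrist and scene pictures. I compared these by eye, without measuring each one.
- **Robot:** the gripper was clear and touching nothing at hand-in.

**What disagreed:**
- **Reported tool height:** the reported tool point read about 30 mm lower than the real fingertips. The camera depth and the contact on the rail both showed this. My first attempt to touch the rail over gap 1 therefore stopped in the air above it, and I corrected for the offset from then on.
- **Sideways push:** it overshot the gap's line by about 5 mm, which I fixed with a small nudge from the other side before pushing the carton in.

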